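# Line up the microscope objectives by length

### The arm

A 6-joint arm with a two-finger parallel gripper is mounted at the origin on the work surface. World frame = base frame: x ahead of the robot, y to its left, z up, the work surface at z = 0. Lengths are in m, angles in rad, forces in N, time in s.
With the tool pointing down it reaches from about 0.3 to 0.775 m from the base axis. Payload 14.6 kg.
Tool frame: the origin (TCP) lies between the finger pads; the fingertips stand 8 mm ahead of it and the grasp point (between the pads) lies 11 mm behind it (ctrl.tip_reach is the distance from the TCP to the fingertips, in m); y points along the fingers, z is the direction in which the jaws open and shut, and the axes are right-handed (so a half turn about y gives the same grasp; the last joint's range is limited). The gripper opens to 94 mm and grips with 3 to 60 N. Pads are 16 mm wide; open, the fingers measure 119 mm over their backs; the gripper's body (75 mm by 177 mm) begins 78 mm behind the grasp point.
Start: joints at [-1.203, 0.3, 1.521, -0, 1.321, -0.067], TCP at [0.232, -0.499, 0.213] pointing down, gripper open.
Joint ranges: [-3.03, 3.03], [-0.79, 2.21], [0.23, 2.52], [-1.04, 4.18], [0, 3.07], [-2.55, 2.55]. Speed limits (rad/s): [2.22, 2.22, 2.57, 3.14, 3.14, 3.14].

### API

Orientations are given as [roll, pitch, yaw] about the fixed x, y, z axes, in that order (R = Rz(yaw) Ry(pitch) Rx(roll)).
In Python, from station import ctrl gives the robot as it stands.
- The arm moves only by the tool play_rows, never from a script. Its arguments are lists of equal length, an entry for each row: "twist": the turn, a rotation vector about the world's x, y, z as a fraction of full scale, a list of three; "travel": the shift along the world's x, y, z as a fraction of full scale, a list of three; "grip": the gripper's target within -1 to 1 (shut at 1, half-way at 0, fully open at -1). A call has 1 to 12 rows; each row shifts and turns the commanded pose from where the row before left it; what a row does not reach is not made up. Full scale, the value 1, is 5 cm for a shift and 90 degrees for a turn. A row lasts 1/10 s, in which the tool goes at most 50 mm and 8.59 degrees, less where a joint would pass 70% of its speed; a pose out of reach is approached as far as the arm can. A call with a number of a shift or a turn outside -1 to 1 is refused whole. A call with a gripper value outside its range is refused whole. The fingers move at their own pace and stop on an object; "force" is the grip in N (left out, the last holds). Time passes only in rows, so rows that do not move let the fingers close. It gives the time, the measured TCP pose, the force and the opening at its end, in the units of the state.
- ctrl.get_obs(): the state, without advancing time (a new reading comes with each control period).
- ctrl.camera(name): name is "scene" or "top" or "wrist"; returns a dict with "img" (384x512x3 uint8, red, green, blue), "vfov" (degrees; the focal length in pixels is half the picture's height over the tangent of half this angle, whatever the lens; pixels are square), "cx", "cy" (the principal point, pixels), "rvec" (rotation vector, rad) and "tvec" (3), from world to camera coordinates, as OpenCV has them. Camera axes: x right, y down, z forward; pixel columns grow to the right and rows downward; lengths in m; the calibration is good to about 2 mm. A picture is of the moment at which its call begins. There is no depth.
- ctrl.hand_in(): hands the job in, once; it reports no verdict.
Trained networks look in a picture, given as the dict that the camera call returned (one of the last four; its "shot" number tells which), for a name from the list of things; names that differ only in an ending like _2 or _b are one class to them, and where a whole thing is asked for, a point or a joint stands for the part that bears it (a point fixed in the world has none). Each returns a list of dicts, best first, with "confidence" (0 to 1); they miss things now and then, are a little off and sometimes report something else, mostly with a low value. They report only what shows in the picture. A call takes as long as a camera call. They do not tell look-alikes from the thing itself.
- ctrl.boxes_of(name, picture): "point" ([column, row] in pixels, amid what is visible of it).
- ctrl.trace(name, picture): "pixels" (384x512 bool, what is visible of it) and "point" ([column, row] in pixels, amid what is visible of it).
The state is a dict: "time_s": time; "qpos": joint angles; "joint_vel": joint speeds; "tau": joint torques, N m; "ee_pos": TCP position; "eef_rot": TCP orientation; "force": force on the tool from outside, world axes, zero at the start; "moment": the same for the moment, N m; "grip_width": finger opening in m.
Only numpy, scipy, OpenCV 4.12 (cv2) and the standard library are available. Lean on these libraries where they do the work, as an engineer would, in place of code of your own. Each camera call takes 0.05 s, during which the arm holds its last target.

### The job

Line up the four microscope objectives on the aluminium rail in order of length, ready to be refitted: the shortest on the pad next to the upright steel post, then longer and longer, the longest on the pad at the far end. Stand each one upright with its lens up in the middle of its own black pad and let go; set them down gently, never drop or tip one, and leave the amber bottle where it is.

Things in the scene. Friction and masses are not known exactly. Their poses are not given: they have to be found in the camera images.
- objective_a: Microscope objective, the shortest, with the widest dark lens (30 mm) on top: a bare-metal round barrel standing upright, 32 mm tall in all, lens up, on a black cap 39 mm across and 6 mm high. The barrel is 40 mm across from 6 mm to 25 mm above the base and tapers above that. Loose, 0.09 to 0.25 kg. Origin: centre of its underside; z runs up its axis; turning about z does not matter.
- objective_b: Microscope objective, the second shortest, lens 21 mm wide: a bare-metal round barrel standing upright, 46 mm tall in all, lens up, on a black cap 35 mm across and 6 mm high. The barrel is 36 mm across from 6 mm to 32 mm above the base and tapers above that. Loose, 0.09 to 0.25 kg. Origin: centre of its underside; z runs up its axis; turning about z does not matter.
- objective_c: Microscope objective, the second longest, lens 14 mm wide: a bare-metal round barrel standing upright, 60 mm tall in all, lens up, on a black cap 31 mm across and 6 mm high. The barrel is 32 mm across from 6 mm to 40 mm above the base and tapers above that. Loose, 0.09 to 0.25 kg. Origin: centre of its underside; z runs up its axis; turning about z does not matter.
- objective_d: Microscope objective, the longest, with a long tapering nose and the narrowest dark lens (8 mm): a bare-metal round barrel standing upright, 74 mm tall in all, lens up, on a black cap 28 mm across and 6 mm high. The barrel is 29 mm across from 6 mm to 50 mm above the base and tapers above that. Loose, 0.09 to 0.25 kg. Origin: centre of its underside; z runs up its axis; turning about z does not matter.
- pad_1: Round black rubber pad, 50 mm across and 2 mm high, number 1 of four in a straight row at 70 mm spacing (pad_1, pad_2, pad_3, pad_4 in that sequence) on a fixed aluminium rail (370 x 56 mm, 12 mm high, long side along the row, which is the pads' y axis). Origin: centre of the pad's underside, level with the rail's top, so things stand 2 mm above it. Fixed.
- pad_2: Round black rubber pad, 50 mm across and 2 mm high, number 2 of four in a straight row at 70 mm spacing (pad_1, pad_2, pad_3, pad_4 in that sequence) on a fixed aluminium rail (370 x 56 mm, 12 mm high, long side along the row, which is the pads' y axis). Origin: centre of the pad's underside, level with the rail's top, so things stand 2 mm above it. Fixed.
- pad_3: Round black rubber pad, 50 mm across and 2 mm high, number 3 of four in a straight row at 70 mm spacing (pad_1, pad_2, pad_3, pad_4 in that sequence) on a fixed aluminium rail (370 x 56 mm, 12 mm high, long side along the row, which is the pads' y axis). Origin: centre of the pad's underside, level with the rail's top, so things stand 2 mm above it. Fixed.
- pad_4: Round black rubber pad, 50 mm across and 2 mm high, number 4 of four in a straight row at 70 mm spacing (pad_1, pad_2, pad_3, pad_4 in that sequence) on a fixed aluminium rail (370 x 56 mm, 12 mm high, long side along the row, which is the pads' y axis). Origin: centre of the pad's underside, level with the rail's top, so things stand 2 mm above it. Fixed.
- post: The upright dark steel pin, 12 mm across and 45 mm tall with a 20 mm foot 4 mm high, fixed on the rail in line with the pads, 65 mm beyond the row's first or last pad (it differs from start to start); the other end of the rail has only a flat screw head 3 mm high. Origin: centre of its underside on the rail's top.
- amber_bottle: Bystander: a closed amber glass bottle, 60 mm across and 120 mm tall, standing upright on the bench to the left of the work. Origin: centre of its underside.
There are look-alikes about, which are no part of the job. What is shaped like the objective_b but pink or red is not meant.

How it is judged:
By the outcome, as a careful person would: the job done as asked, in the order asked, and still so for the second after the job is handed in, with the robot touching nothing.
It also fails if it takes over 96 s, if anything falls off the work surface, if the arm or the gripper's body presses on something with over 40 N, if the wrist force passes 120 N, or if a joint passes its speed limit or range.

## Working session

There is one attempt and no reset: what is moved stays moved. The work goes in short steps, Python scripts to look and compute and a tool call to move; the robot and the scene stay as the last step left them, time stands still between calls to the robot, and variables do not carry over. Pictures are saved under pics/ and viewed, and the job is handed in when it is done.

Besides the shell and the picture viewer there is one more tool, called after "Request:" by a JSON object that holds its "fn" and its "kwargs". play_rows: Moves the arm, as the interface text tells. Its arguments: {"type":"object","properties":{"twist":{"type":"array"},"travel":{"type":"array"},"grip":{"type":"array"},"force":{"type":"number"}},"required":["twist","travel","grip"]}

```bash
ls; mkdir -p pics; cat > h.py <<'E'
import numpy as np, cv2
from station import ctrl
def K(p):
    f=p["img"].shape[0]/2/np.tan(np.radians(p["vfov"])/2)
    return np.array([[f,0,p["cx"]],[0,f,p["cy"]],[0,0,1.]])
def ray(p,uv,z):
    R,_=cv2.Rodrigues(np.array(p["rvec"],float)); t=np.array(p["tvec"],float).ravel()
    c=-R.T@t; d=R.T@np.linalg.inv(K(p))@np.array([uv[0],uv[1],1.])
    return c+d*(z-c[2])/d[2]
def proj(p,X):
    return cv2.projectPoints(np.array(X,float).reshape(-1,3),np.array(p["rvec"],float),np.array(p["tvec"],float),K(p),None)[0].reshape(-1,2)
def save(p,n): cv2.imwrite("pics/"+n,p["img"][:,:,::-1])
E
python3 - <<'E'
from h import *
for n in("scene","top","wrist"):
    p=ctrl.camera(n); save(p,n+"0.png"); R,_=cv2.Rodrigues(np.array(p["rvec"],float)); print(n,p["vfov"],p["cx"],p["cy"],(-R.T@np.array(p["tvec"]).ravel()),[k for k in p])
    if n!="wrist":
      for o in("objective_a","pad_1","post","amber_bottle"):
        for d in ctrl.boxes_of(o,p): print(o,np.round(d["point"],1),round(d["confidence"],2),np.round(ray(p,d["point"],0.014)[:2],3))
print({k:np.round(v,3) for k,v in ctrl.get_obs().items()}, ctrl.tip_reach)
E
```

```text
pics
scene 45.328015407037796 252.40012621909784 197.06195401030362 [ 0.97058135 -0.38698641  0.80867519] ['img', 'vfov', 'cx', 'cy', 'rvec', 'tvec', 'shot']
objective_a [123.5 232.1] 0.86 [ 0.343 -0.146]
objective_a [166.2 240.6] 0.85 [ 0.429 -0.097]
objective_a [183.6 216. ] 0.78 [ 0.404 -0.027]
objective_a [117.3 270.5] 0.63 [ 0.415 -0.213]
objective_a [232.7 198.5] 0.58 [0.448 0.084]
objective_a [269.5 150.8] 0.57 [0.401 0.262]
pad_1 [250.4 270.9] 0.84 [ 0.613 -0.029]
pad_1 [219.9 291. ] 0.79 [ 0.601 -0.103]
pad_1 [275.4 250.8] 0.69 [0.617 0.043]
pad_1 [302.7 237.6] 0.62 [0.637 0.108]
amber_bottle [161.8 239.9] 0.75 [ 0.421 -0.103]
amber_bottle [350.4 132.2] 0.63 [0.509 0.46 ]
top 47.842519295703994 252.70589200418326 197.28944597763703 [0.39917252 0.07677023 1.07183302] ['img', 'vfov', 'cx', 'cy', 'rvec', 'tvec', 'shot']
objective_a [298. 246.] 0.71 [ 0.405 -0.027]
objective_a [373.9 237.9] 0.65 [ 0.421 -0.211]
objective_a [335.2 236.8] 0.55 [ 0.426 -0.118]
objective_a [253.6 230.8] 0.47 [0.444 0.081]
objective_a [348.9 266.1] 0.46 [ 0.355 -0.148]
objective_a [180.  246.1] 0.42 
[... 182 characters left out ...]
 159.4] 0.17 [0.62  0.047]
amber_bottle [106.5 197.3] 0.83 [0.533 0.442]
wrist 58.08970891099539 252.16072006023384 190.84129313648504 [ 0.29384119 -0.4687899   0.38483313] ['img', 'vfov', 'cx', 'cy', 'rvec', 'tvec', 'shot']
{'time_s': np.float64(0.55), 'qpos': array([-1.203,  0.3  ,  1.521, -0.   ,  1.321, -0.067]), 'joint_vel': array([-0.002, -0.001,  0.001, -0.001, -0.002,  0.001]), 'tau': array([-0.0000e+00, -5.3141e+01, -3.5279e+01,  7.1000e-02,  2.1000e-02,
       -0.0000e+00]), 'ee_pos': array([ 0.232, -0.499,  0.213]), 'eef_rot': array([-1.571, -0.   , -2.707]), 'force': array([ 1.235,  0.505, -0.199]), 'moment': array([ 0.02 , -0.018, -0.032]), 'grip_width': np.float64(0.094)} 0.008
```

View pics/scene0.png

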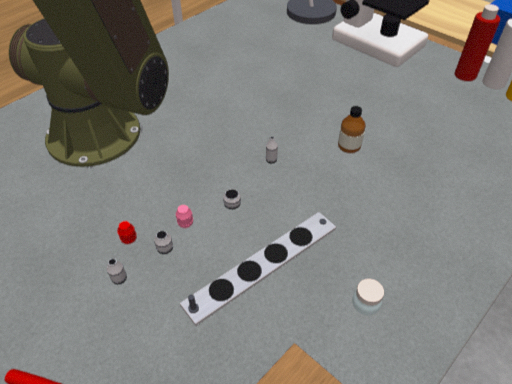

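View pics/top0.png

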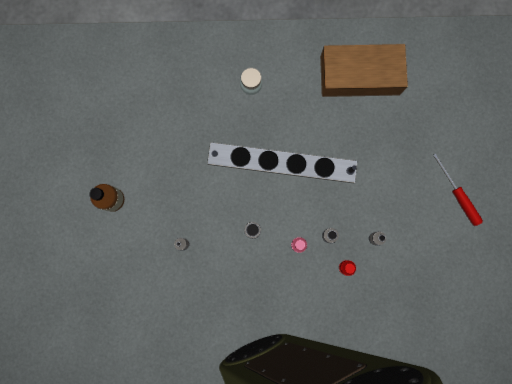

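```bash
python3 - <<'E'
import cv2
a=cv2.imread("pics/top0.png")[135:295,150:400]; b=cv2.imread("pics/scene0.png")[120:310,90:340]
cv2.imwrite("pics/topc.png",cv2.resize(a,None,fx=3.2,fy=3.2,interpolation=cv2.INTER_CUBIC)); cv2.imwrite("pics/scenec.png",cv2.resize(b,None,fx=3,fy=3,interpolation=cv2.INTER_CUBIC))
E
```

```text
(no output)
```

View pics/topc.png

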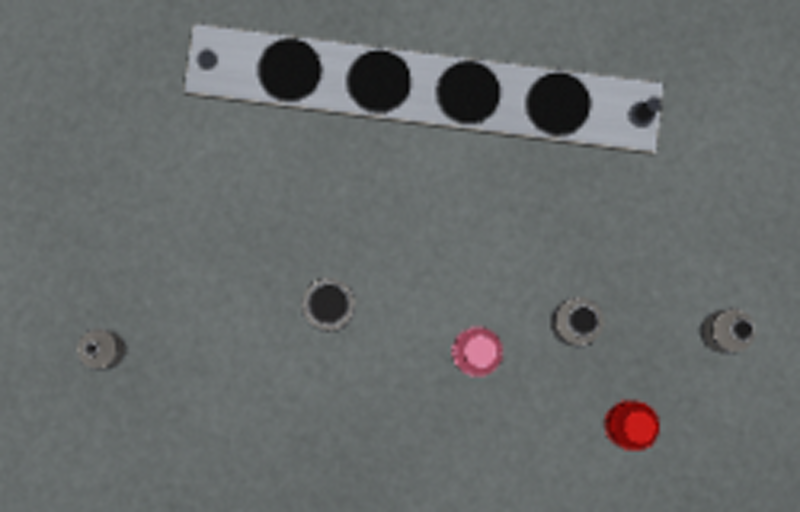

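View pics/scenec.png

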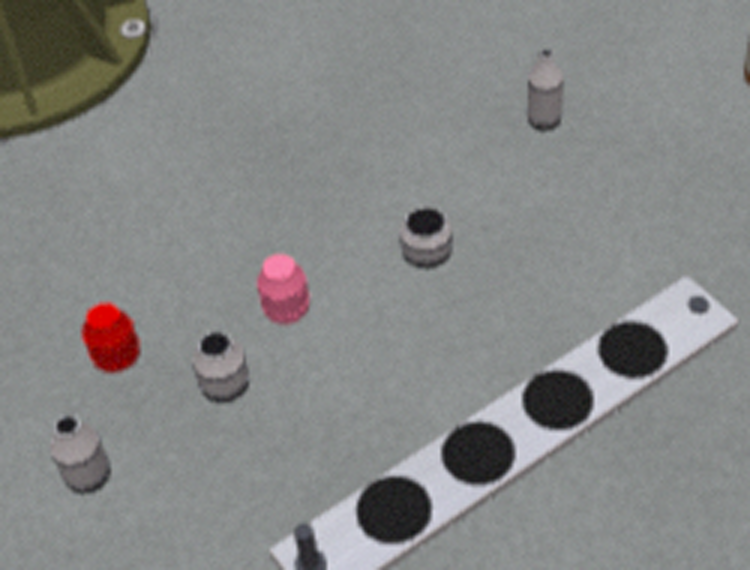

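In the top picture the four grey objectives are a (253,230), b (332,236), c (378,239) and d (181,244). The pink (300,244) and red (348,268) ones are look-alikes and are left out. The enlarged crop shows the lens widths matching: widest, then 2nd, 3rd, and smallest on d. The post is at the right end of the rail (352,169), so a goes on the pad at (324,167), b at (296,164), c at (268,160) and d at (240,157).

```bash
cat > m.py <<'E'
from h import *
def darkcent(p,uv,r,thr=60):
    g=p["img"].max(axis=2).astype(float); yy,xx=np.mgrid[:384,:512]
    m=((g<thr)&(np.hypot(xx-uv[0],yy-uv[1])<r)).astype(np.uint8)
    n,l,s,c=cv2.connectedComponentsWithStats(m)
    if n<2: return None,0
    ks=[k for k in range(1,n) if s[k,4]>2]
    if not ks: return None,0
    k=min(ks,key=lambda k:np.hypot(*(c[k]-uv)) - .05*s[k,4]); 
    return c[k],s[k,4]
E
python3 - <<'E'
from m import *
T=ctrl.camera("top"); S=ctrl.camera("scene")
P={}
for n,t in {"p_a":(324.5,167.5),"p_b":(296,164),"p_c":(268.5,160),"p_d":(240.5,157)}.items():
    out=[]
    c,s=darkcent(T,t,16); X=ray(T,c,.014); u=proj(S,X)[0]; c2,s2=darkcent(S,u,15); X2=ray(S,c2,.014)
    print(n,c,s,X[:2].round(4),c2,s2,X2[:2].round(4))
for n,t,h in (("a",(253,230),.032),("b",(332,235.5),.046),("c",(381,238),.060),("d",(178.7,243.7),.074)):
    c,s=darkcent(T,t,8,75)
    if c is None: print(n,"none");continue
    X=ray(T,c,h); u=proj(S,X)[0]; c2,s2=darkcent(S,u,9,75)
    print(n,c,s,X[:2].round(4),u.round(1),c2,s2,None if c2 is None else ray(S,c2,h)[:2].round(4))
E
```

```text
p_a [324.02749141 166.94158076] 291 [ 0.5987 -0.0969] [220.76020408 289.37244898] 392 [ 0.5996 -0.0994]
p_b [295.96126761 163.33098592] 284 [ 0.6091 -0.0276] [248.87640449 270.58707865] 356 [ 0.6099 -0.0304]
p_c [268.02777778 159.86458333] 288 [0.6192 0.0415] [275.35913313 252.83281734] 323 [0.6201 0.0387]
p_d [240.08480565 156.24734982] 283 [0.6297 0.1109] [300.37671233 236.0890411 ] 292 [0.6304 0.1078]
a [252.18181818 229.56363636] 110 [0.4461 0.0839] [231.7 193.1] [231.3625 193.5   ] 80 [0.4465 0.0824]
b [331.80357143 234.78571429] 56 [ 0.4298 -0.1039] [161.7 233.6] [161.02083333 234.35416667] 48 [ 0.4304 -0.1061]
c [381.65384615 237.65384615] 26 [ 0.4207 -0.2169] [112.1 260.5] [111.69565217 261.2173913 ] 23 [ 0.4214 -0.2183]
d [178.  243.5] 6 [0.4154 0.2544] [272.1 136.7] None 0 None
```

Request:
{"fn": "play_rows", "kwargs": {"twist": [[0, 0, 0.063], [0, 0, 0.063], [0, 0, 0.063], [0, 0, 0.063], [0, 0, 0.063], [0, 0, 0.063], [0, 0, 0.063], [0, 0, 0.063], [0, 0, 0.063], [0, 0, 0.062], [0, 0, 0], [0, 0, 0]], "travel": [[0.38, 0.56, -0.1], [0.38, 0.56, -0.1], [0.38, 0.56, -0.1], [0.38, 0.56, -0.1], [0.38, 0.56, -0.1], [0.38, 0.56, -0.1], [0.38, 0.56, -0.1], [0.38, 0.56, -0.1], [0.38, 0.56, -0.1], [0.36, 0.58, -0.1], [0, 0, 0], [0, 0, 0]], "grip": [-0.4, -0.4, -0.4, -0.4, -0.4, -0.4, -0.4, -0.4, -0.4, -0.4, -0.4, -0.4], "force": 15}}

```text
time_s: 1.85
ee_pos: [0.4208, -0.2176, 0.1635]
eef_rot: [-1.571, -0.0, -1.718]
force: [-0.2, 0.8, 0.1]
grip_width: 0.0661
```

```bash
cat > st.py <<'E'
from h import *
o=ctrl.get_obs(); print(o["time_s"],o["ee_pos"].round(4),o["eef_rot"].round(4),"jaw",np.degrees(o["eef_rot"][2])+90,"F",o["force"].round(1),o["grip_width"].round(4),"q",o["qpos"].round(2))
E
python3 - <<'E'
import st
from m import *
p=ctrl.camera("wrist"); save(p,"w1.png")
for X in ((.421,-.2176,.06),(.43,-.105,.046)): print(proj(p,X))
E
```

```text
Traceback (most recent call last):
  File "st.py", line 2, in <module>
    o=ctrl.get_obs(); print(o["time_s"],o["ee_pos"].round(4),o["eef_rot"].round(4),"jaw",np.degrees(o["eef_rot"][2])+90,"F",o["force"].round(1),o["grip_width"].round(4),"q",o["qpos"].round(2))
                                                                                                                                                ^^^^^^^^^^^^^^^^^^^^^
AttributeError: 'float' object has no attribute 'round'
```

```bash
sed -i 's/o\["grip_width"\].round(4)/o["grip_width"]/' st.py
python3 - <<'E'
import st
from m import *
p=ctrl.camera("wrist"); save(p,"w1.png")
for X in ((.421,-.2176,.06),(.43,-.105,.046)): 
    u=proj(p,X)[0]; print(u); print([(c,s) for c,s in [darkcent(p,u,45,70)]])
E
```

```text
1.85 [ 0.4208 -0.2176  0.1635] [-1.5709e+00 -1.0000e-04 -1.7184e+00] jaw -8.455965016458862 F [-0.2  0.8  0.1] 0.0661356779528567 q [-0.55  0.18  1.79 -0.    1.17 -0.41]
[254.3423194  192.95900495]
[(array([253.11340206, 192.96907216]), np.int32(194))]
[244.76767769  48.730654  ]
[(array([243.1299639 ,  48.39169675]), np.int32(554))]
```

View pics/w1.png

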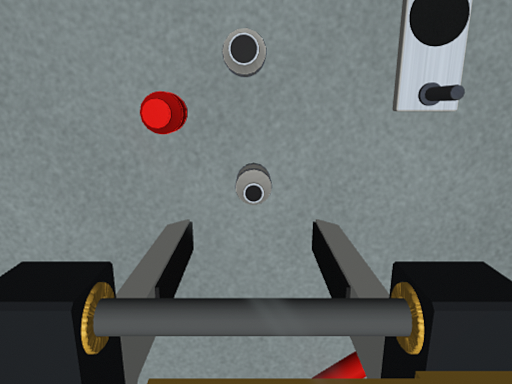

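Request:
{"fn": "play_rows", "kwargs": {"twist": [[0, 0, 0], [0, 0, 0], [0, 0, 0], [0, 0, 0], [0, 0, 0], [0, 0, 0], [0, 0, 0], [0, 0, 0], [0, 0, 0], [0, 0, 0], [0, 0, 0], [0, 0, 0]], "travel": [[0, 0, -0.6], [0, 0, -0.7], [0, 0, -0.7], [0, 0, -0.5], [0, 0, -0.37], [0, 0, 0], [0, 0, 0], [0, 0, 0], [0, 0, 0], [0, 0, 0], [0, 0, 0], [0, 0, 0]], "grip": [-0.4, -0.4, -0.4, -0.4, -0.4, -0.4, 0.6, 0.6, 0.6, 0.6, 0.6, 0.6], "force": 20}}

```text
time_s: 3.1
ee_pos: [0.421, -0.218, 0.0204]
eef_rot: [-1.57, -0.0, -1.719]
force: [-0.4, -1.1, 4.2]
grip_width: 0.0312
```

Request:
{"fn": "play_rows", "kwargs": {"twist": [[0, 0, 0], [0, 0, 0], [0, 0, 0], [0, 0, 0], [0, 0, 0], [0, 0, 0], [0, 0, 0], [0, 0, 0], [0, 0, 0], [0, 0, 0], [0, 0, 0], [0, 0, 0]], "travel": [[0, 0, 0.4], [0, 0, 0.8], [0, 0, 0.8], [0.3, 0.4, 0], [0.5, 0.65, 0], [0.6, 0.75, 0], [0.6, 0.75, 0], [0.6, 0.8, 0], [0.6, 0.8, 0], [0.5, 0.65, 0], [0.28, 0.36, 0], [0, 0, 0]], "grip": [0.6, 0.6, 0.6, 0.6, 0.6, 0.6, 0.6, 0.6, 0.6, 0.6, 0.6, 0.6]}}

```text
time_s: 4.3
ee_pos: [0.6203, 0.0427, 0.1191]
eef_rot: [-1.572, 0.0, -1.716]
force: [-1.2, -0.4, -2.0]
grip_width: 0.0312
```

```bash

python3 - <<'E'
from m import *
p=ctrl.camera("wrist"); save(p,"w2.png")
import st
for X in ((.6197,.040,.014),(.630,.1094,.014)): 
    u=proj(p,X)[0]; c,s=darkcent(p,u,60,50); print(u,c,s,ray(p,c,.014) if c is not None else 0)
o=st.o["ee_pos"]; print(proj(p,[o[0],o[1],.16]))
E
```

```text
4.35 [0.6196 0.0412 0.1191] [-1.5721e+00 -2.0000e-04 -1.7169e+00] jaw -8.372204099619267 F [-0.1  0.1 -1.9] 0.031121390372400227 q [ 0.01  0.54  1.4  -0.    1.2   0.15]
[253.89656146 195.77649703] [251.20291902 189.46563089] 2124 [0.6182716 0.0456377 0.014    ]
[254.27680008 108.59307203] [251.42857143 107.37579014] 3164 [0.62793982 0.1106298  0.014     ]
[[254.38215436 282.69621016]]
```

View pics/w2.png

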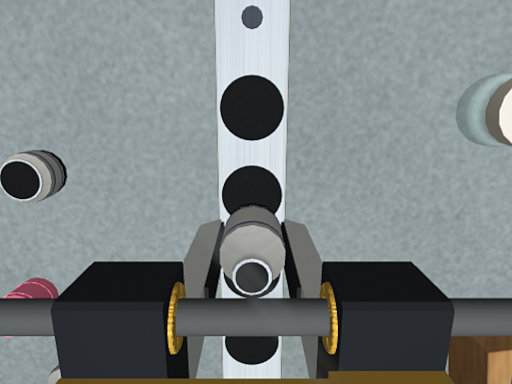

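Request:
{"fn": "play_rows", "kwargs": {"twist": [[0, 0, 0], [0, 0, 0], [0, 0, 0], [0, 0, 0], [0, 0, 0], [0, 0, 0]], "travel": [[-0.02, 0, -0.4], [0, 0, -0.5], [0, 0, -0.4], [0, 0, -0.2], [0, 0, -0.08], [0, 0, 0]], "grip": [0.6, 0.6, 0.6, 0.6, 0.6, 0.6]}}

```text
time_s: 4.95
ee_pos: [0.6186, 0.0398, 0.0412]
eef_rot: [-1.571, -0.0, -1.719]
force: [0.6, -0.4, -1.6]
grip_width: 0.031
```

```bash
python3 -c "import st"
```

```text
4.95 [0.6186 0.0398 0.0412] [-1.5708 -0.     -1.7192] jaw -8.504648276309169 F [ 0.6 -0.4 -1.6] 0.030972237648827887 q [ 0.01  0.63  1.46 -0.    1.05  0.15]
```

Request:
{"fn": "play_rows", "kwargs": {"twist": [[0, 0, 0], [0, 0, 0], [0, 0, 0], [0, 0, 0], [0, 0, 0], [0, 0, 0]], "travel": [[0, 0.02, -0.04], [0, 0, -0.04], [0, 0, -0.02], [0, 0, -0.01], [0, 0, -0.01], [0, 0, 0]], "grip": [0.6, 0.6, 0.6, 0.6, 0.6, 0.6]}}

```text
time_s: 5.55
ee_pos: [0.6187, 0.0412, 0.0349]
eef_rot: [-1.571, 0.0, -1.719]
force: [-0.5, -0.0, -2.1]
grip_width: 0.0311
```

Request:
{"fn": "play_rows", "kwargs": {"twist": [[0, 0, 0], [0, 0, 0], [0, 0, 0], [0, 0, 0]], "travel": [[0, 0, -0.01], [0, 0, -0.008], [0, 0, 0], [0, 0, 0]], "grip": [0.6, 0.6, 0.6, 0.6]}}

```text
time_s: 5.95
ee_pos: [0.6188, 0.0412, 0.0344]
eef_rot: [-1.57, 0.0, -1.719]
force: [-1.3, -0.0, 4.6]
grip_width: 0.0307
```

Request:
{"fn": "play_rows", "kwargs": {"twist": [[0, 0, 0], [0, 0, 0], [0, 0, 0], [0, 0, 0], [0, 0, 0], [0, 0, 0], [0, 0, 0], [0, 0, 0], [0, 0, 0]], "travel": [[0, 0, 0], [0, 0, 0], [0, 0, 0], [0, 0, 0], [0, 0, 0], [0, 0, 0.2], [0, 0, 0.6], [0, 0, 0.8], [0, 0, 0.8]], "grip": [-0.4, -0.4, -0.4, -0.4, -0.4, -0.4, -0.4, -0.4, -0.4]}}

```text
time_s: 6.85
ee_pos: [0.6184, 0.0412, 0.1561]
eef_rot: [-1.571, 0.0, -1.719]
force: [1.0, -0.7, -0.3]
grip_width: 0.066
```

```bash
python3 - <<'E'
import st
from m import *
for n in("wrist","top"):
    p=ctrl.camera(n); save(p,n[0]+"3.png")
    if n=="wrist":
        q=p
        for nm,X in (("c",(.6187,.0412,.074)),("pd",(.630,.1094,.014)),("pc",(.62,.04,.014))):
            u=proj(p,X)[0];c,s=darkcent(p,u,40,60);print(nm,u,c,s,ray(p,c,X[2]))
E
```

```text
6.85 [0.6184 0.0412 0.1561] [-1.5709  0.     -1.7188] jaw -8.479157060114062 F [ 1.  -0.7 -0.3] 0.06604821418760798 q [0.01 0.5  1.37 0.   1.26 0.16]
c [254.59565648 199.91968457] [254.13975577 174.67842605] 737 [0.62119958 0.06060348 0.074     ]
pd [255.63988571 106.04416272] [253.20988142 104.75573123] 2530 [0.62804384 0.11080321 0.014     ]
pc [255.7669792  183.69285947] [253.91176471 173.24019608] 816 [0.61973265 0.05003803 0.014     ]
```

View pics/w3.png

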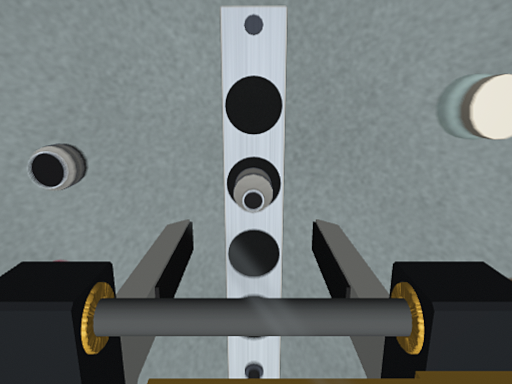

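Request:
{"fn": "play_rows", "kwargs": {"twist": [[0, 0, 0], [0, 0, 0], [0, 0, 0], [0, 0, 0], [0, 0, 0], [0, 0, 0], [0, 0, 0], [0, 0, 0], [0, 0, 0], [0, 0, 0]], "travel": [[-0.3, 0.3, 0], [-0.5, 0.53, 0], [-0.55, 0.57, 0], [-0.55, 0.57, 0], [-0.55, 0.57, 0], [-0.55, 0.57, 0], [-0.55, 0.57, 0], [-0.37, 0.39, 0], [-0.15, 0.17, 0], [0, 0, 0]], "grip": [-0.4, -0.4, -0.4, -0.4, -0.4, -0.4, -0.4, -0.4, -0.4, -0.4]}}

```text
time_s: 7.95
ee_pos: [0.4148, 0.2538, 0.1543]
eef_rot: [-1.57, 0.0, -1.717]
force: [-0.0, 0.3, -0.2]
grip_width: 0.0658
```

```bash
python3 - <<'E'
from m import *
p=ctrl.camera("wrist"); save(p,"w4.png")
import st
print(proj(p,(.415,.253,.074)),proj(p,(.415,.253,.05)))
cv2.imwrite("pics/w4c.png",cv2.resize(p["img"][120:270,150:350,::-1],None,fx=4,fy=4,interpolation=cv2.INTER_CUBIC))
E
```

```text
8.0 [0.4154 0.2531 0.1542] [-1.5704e+00  1.0000e-04 -1.7180e+00] jaw -8.433423708376907 F [-0.3 -0.1  0.7] 0.06578970225578215 q [ 0.47  0.22  1.77 -0.    1.15  0.62]
[[254.60741686 201.60221953]] [[254.4134917  193.67655686]]
```

View pics/w4c.png

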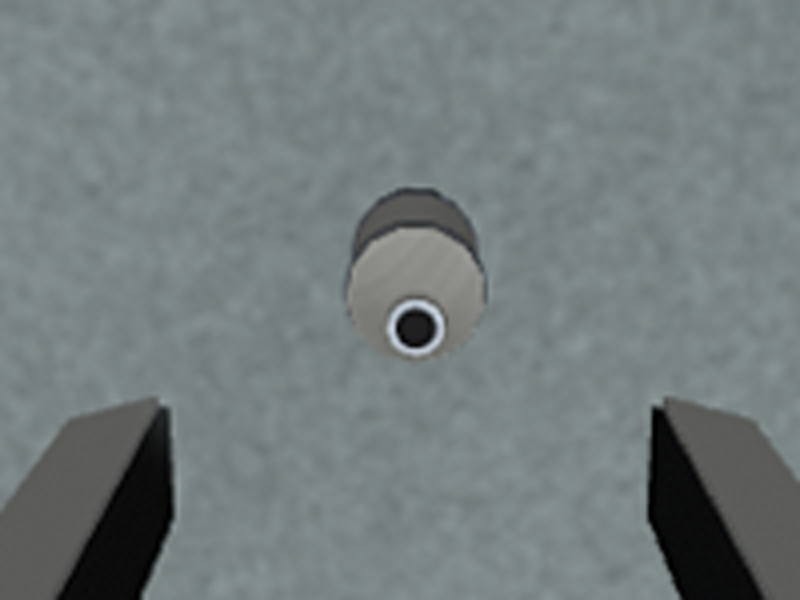

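Request:
{"fn": "play_rows", "kwargs": {"twist": [[0, 0, 0], [0, 0, 0], [0, 0, 0], [0, 0, 0], [0, 0, 0], [0, 0, 0], [0, 0, 0], [0, 0, 0], [0, 0, 0], [0, 0, 0], [0, 0, 0], [0, 0, 0]], "travel": [[0, 0, -0.5], [0, 0, -0.6], [0, 0, -0.6], [0, 0, -0.5], [0, 0, -0.4], [0, 0, 0], [0, 0, 0], [0, 0, 0], [0, 0, 0], [0, 0, 0], [0, 0, 0], [0, 0, 0]], "grip": [-0.4, -0.4, -0.4, -0.4, -0.4, -0.4, 0.6, 0.6, 0.6, 0.6, 0.6, 0.6]}}

```text
time_s: 9.2
ee_pos: [0.4154, 0.2533, 0.0244]
eef_rot: [-1.57, 0.0, -1.719]
force: [1.1, -0.7, 3.5]
grip_width: 0.0281
```

Request:
{"fn": "play_rows", "kwargs": {"twist": [[0, 0, 0], [0, 0, 0], [0, 0, 0], [0, 0, 0], [0, 0, 0], [0, 0, 0], [0, 0, 0], [0, 0, 0], [0, 0, 0], [0, 0, 0], [0, 0, 0], [0, 0, 0]], "travel": [[0, 0, 0.4], [0, 0, 0.8], [0, 0, 0.8], [0.4, -0.27, 0], [0.6, -0.4, 0], [0.7, -0.47, 0], [0.7, -0.47, 0], [0.7, -0.47, 0], [0.6, -0.4, 0], [0.4, -0.27, 0], [0.166, -0.11, 0], [0, 0, 0]], "grip": [0.6, 0.6, 0.6, 0.6, 0.6, 0.6, 0.6, 0.6, 0.6, 0.6, 0.6, 0.6]}}

```text
time_s: 10.4
ee_pos: [0.6285, 0.1098, 0.1234]
eef_rot: [-1.572, -0.0, -1.72]
force: [-0.1, 1.0, -1.7]
grip_width: 0.0282
```

Request:
{"fn": "play_rows", "kwargs": {"twist": [[0, 0, 0], [0, 0, 0], [0, 0, 0], [0, 0, 0], [0, 0, 0], [0, 0, 0], [0, 0, 0]], "travel": [[0, 0, -0.4], [0, 0, -0.5], [0, 0, -0.4], [0, 0, -0.2], [0, 0, -0.1], [0, 0, 0], [0, 0, 0]], "grip": [0.6, 0.6, 0.6, 0.6, 0.6, 0.6, 0.6]}}

```text
time_s: 11.1
ee_pos: [0.6288, 0.1105, 0.0451]
eef_rot: [-1.569, 0.0, -1.719]
force: [0.1, -0.0, -1.7]
grip_width: 0.0281
```

```bash
python3 - <<'E'
from m import *
p=ctrl.camera("wrist"); save(p,"w5.png")
import st
E
```

```text
11.15 [0.6289 0.1104 0.0452] [-1.5693e+00  4.0000e-04 -1.7186e+00] jaw -8.470396114799016 F [ 0.7  0.4 -1.5] 0.028120680709442437 q [ 0.12  0.67  1.4  -0.    1.08  0.26]
```

View pics/w5.png

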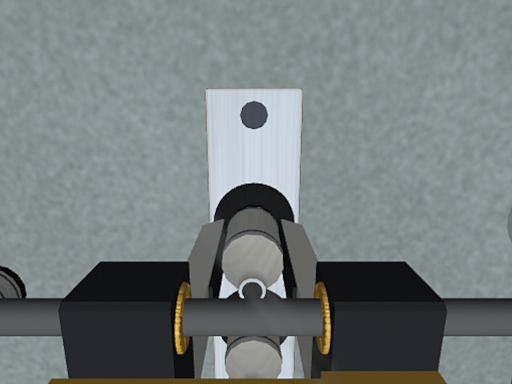

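Request:
{"fn": "play_rows", "kwargs": {"twist": [[0, 0, 0], [0, 0, 0], [0, 0, 0], [0, 0, 0], [0, 0, 0], [0, 0, 0], [0, 0, 0]], "travel": [[0, 0, -0.04], [0, 0, -0.04], [0, 0, -0.03], [0, 0, -0.02], [0, 0, -0.01], [0, 0, 0], [0, 0, 0]], "grip": [0.6, 0.6, 0.6, 0.6, 0.6, 0.6, 0.6]}}

```text
time_s: 11.85
ee_pos: [0.6286, 0.1102, 0.0384]
eef_rot: [-1.57, 0.0, -1.719]
force: [-6.2, -0.7, 12.0]
grip_width: 0.0282
```

Request:
{"fn": "play_rows", "kwargs": {"twist": [[0, 0, 0], [0, 0, 0], [0, 0, 0], [0, 0, 0], [0, 0, 0], [0, 0, 0], [0, 0, 0], [0, 0, 0], [0, 0, 0], [0, 0, 0]], "travel": [[0, 0, 0.006], [0, 0, 0], [0, 0, 0], [0, 0, 0], [0, 0, 0], [0, 0, 0], [0, 0, 0.2], [0, 0, 0.6], [0, 0, 0.8], [0, 0, 0.8]], "grip": [0.6, -0.4, -0.4, -0.4, -0.4, -0.4, -0.4, -0.4, -0.4, -0.4]}}

```text
time_s: 12.85
ee_pos: [0.6282, 0.1102, 0.1594]
eef_rot: [-1.571, -0.0, -1.719]
force: [0.5, 0.0, 0.3]
grip_width: 0.0659
```

```bash
python3 - <<'E'
from m import *
p=ctrl.camera("wrist"); save(p,"w6.png")
import st
print(proj(p,(.6286,.1104,.088)),proj(p,(.6286,.1104,.014)))
E
```

```text
12.9 [0.6306 0.1105 0.1672] [-1.5613  0.0026 -1.7187] jaw -8.473132114399164 F [0.8 0.3 6.2] 0.06562869549045534 q [0.12 0.53 1.3  0.   1.3  0.26]
[[254.76047991 203.52911307]] [[254.23576608 181.6323893 ]]
```

View pics/w6.png

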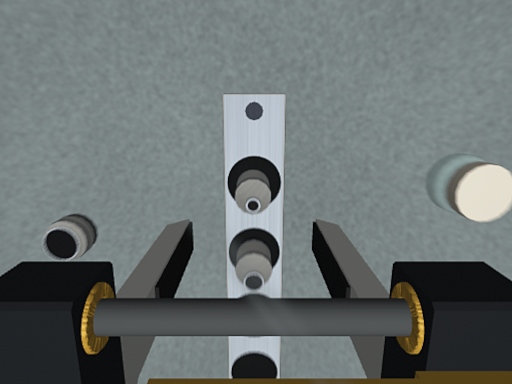

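Request:
{"fn": "play_rows", "kwargs": {"twist": [[0, 0, 0], [0, 0, 0], [0, 0, 0], [0, 0, 0], [0, 0, 0], [0, 0, 0], [0, 0, 0], [0, 0, 0], [0, 0, 0]], "travel": [[-0.3, -0.05, 0], [-0.6, -0.09, 0], [-0.7, -0.1, 0], [-0.7, -0.1, 0], [-0.7, -0.1, 0], [-0.4, -0.06, 0], [-0.2, -0.05, 0], [-0.04, 0, 0], [0, 0, 0]], "grip": [-0.4, -0.4, -0.4, -0.4, -0.4, -0.4, -0.4, -0.4, -0.4]}}

```text
time_s: 13.8
ee_pos: [0.4471, 0.0827, 0.1577]
eef_rot: [-1.57, 0.0, -1.719]
force: [-0.2, 0.4, -0.2]
grip_width: 0.0656
```

```bash
python3 - <<'E'
from m import *
p=ctrl.camera("wrist"); save(p,"w7.png")
import st
u=proj(p,(.446,.083,.032))[0]; c,s=darkcent(p,u,40,60); print(u,c,s,ray(p,c,.032))
E
```

```text
13.85 [0.4473 0.0827 0.1575] [-1.5703e+00  1.0000e-04 -1.7188e+00] jaw -8.481029776087055 F [0.5 0.1 0.5] 0.06568900342282621 q [ 0.1   0.15  1.85 -0.    1.15  0.25]
[252.52897019 186.69869921] [251.38141809 186.55623472] 818 [0.44501661 0.0832767  0.032     ]
```

View pics/w7.png

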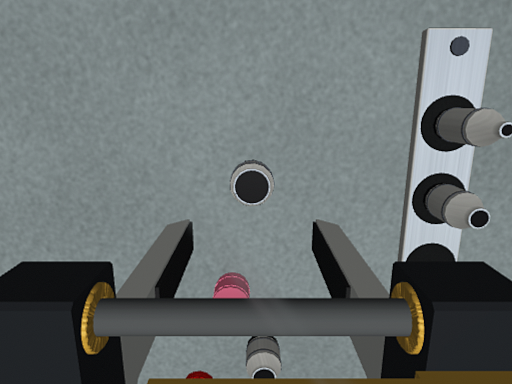

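Request:
{"fn": "play_rows", "kwargs": {"twist": [[0, 0, 0], [0, 0, 0], [0, 0, 0], [0, 0, 0], [0, 0, 0], [0, 0, 0], [0, 0, 0], [0, 0, 0]], "travel": [[-0.03, 0, -0.5], [0, 0, -0.6], [0, 0, -0.6], [0, 0, -0.5], [0, 0, -0.4], [0, 0, -0.2], [0, 0, -0.1], [0, 0, 0]], "grip": [-0.4, -0.4, -0.4, -0.4, -0.4, -0.4, -0.4, -0.4]}}

```text
time_s: 14.65
ee_pos: [0.4452, 0.0827, 0.0123]
eef_rot: [-1.571, -0.0, -1.719]
force: [-0.2, -0.1, 0.6]
grip_width: 0.0657
```

Request:
{"fn": "play_rows", "kwargs": {"twist": [[0, 0, 0], [0, 0, 0], [0, 0, 0], [0, 0, 0], [0, 0, 0], [0, 0, 0], [0, 0, 0]], "travel": [[0, 0, -0.03], [0, 0, 0], [0, 0, 0], [0, 0, 0], [0, 0, 0], [0, 0, 0], [0, 0, 0]], "grip": [-0.4, 0.4, 0.4, 0.4, 0.4, 0.4, 0.4]}}

```text
time_s: 15.35
ee_pos: [0.4452, 0.0827, 0.0111]
eef_rot: [-1.57, 0.0, -1.719]
force: [-0.0, -0.2, 6.1]
grip_width: 0.0389
```

Request:
{"fn": "play_rows", "kwargs": {"twist": [[0, 0, 0], [0, 0, 0], [0, 0, 0], [0, 0, 0], [0, 0, 0], [0, 0, 0], [0, 0, 0], [0, 0, 0], [0, 0, 0], [0, 0, 0], [0, 0, 0], [0, 0, 0]], "travel": [[0, 0, 0.4], [0, 0, 0.8], [0, 0, 0.8], [0.3, -0.36, 0], [0.45, -0.53, 0], [0.5, -0.59, 0], [0.5, -0.59, 0], [0.5, -0.59, 0], [0.4, -0.47, 0], [0.25, -0.29, 0], [0.15, -0.18, 0], [0, 0, 0]], "grip": [0.4, 0.4, 0.4, 0.4, 0.4, 0.4, 0.4, 0.4, 0.4, 0.4, 0.4, 0.4]}}

```text
time_s: 16.55
ee_pos: [0.5975, -0.0979, 0.1102]
eef_rot: [-1.572, 0.0, -1.72]
force: [0.7, 0.4, -2.3]
grip_width: 0.0388
```

```bash
python3 - <<'E'
from m import *
p=ctrl.camera("wrist"); save(p,"w8.png")
import st
u=proj(p,(.5977,-.0973,.014))[0]; print(u,proj(p,(.608,-.0281,.014)),proj(p,(.5977,-.0973,.132)))
E
```

```text
16.6 [ 0.5971 -0.0971  0.1103] [-1.5718e+00  2.0000e-04 -1.7191e+00] jaw -8.495831422809061 F [-0.2 -0.2 -1.5] 0.039085447089206936 q [-0.22  0.52  1.46  0.    1.16 -0.07]
[254.35257252 194.50307452] [[254.46228597 104.3430463 ]] [[255.54049623 257.99308921]]
```

View pics/w8.png

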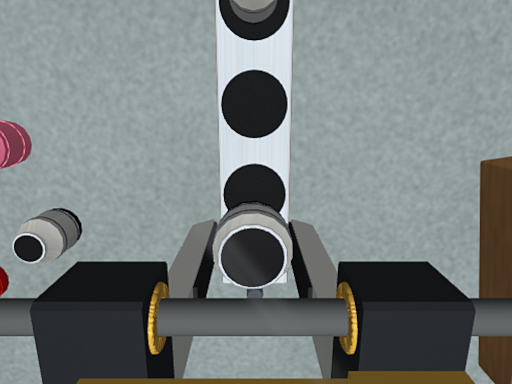

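Request:
{"fn": "play_rows", "kwargs": {"twist": [[0, 0, 0], [0, 0, 0], [0, 0, 0], [0, 0, 0], [0, 0, 0], [0, 0, 0], [0, 0, 0]], "travel": [[0.02, 0, -0.4], [0, 0, -0.5], [0, 0, -0.4], [0, 0, -0.18], [0, 0, -0.08], [0, 0, 0], [0, 0, 0]], "grip": [0.4, 0.4, 0.4, 0.4, 0.4, 0.4, 0.4]}}

```text
time_s: 17.3
ee_pos: [0.5989, -0.0972, 0.0339]
eef_rot: [-1.569, -0.0, -1.719]
force: [0.9, -0.2, -2.7]
grip_width: 0.0393
```

Request:
{"fn": "play_rows", "kwargs": {"twist": [[0, 0, 0], [0, 0, 0], [0, 0, 0], [0, 0, 0], [0, 0, 0], [0, 0, 0], [0, 0, 0]], "travel": [[0, 0, -0.05], [0, 0, -0.05], [0, 0, -0.03], [0, 0, -0.02], [0, 0, -0.01], [0, 0, 0], [0, 0, 0]], "grip": [0.4, 0.4, 0.4, 0.4, 0.4, 0.4, 0.4]}}

```text
time_s: 18.0
ee_pos: [0.5984, -0.0973, 0.0252]
eef_rot: [-1.571, -0.0, -1.719]
force: [-4.4, 1.1, 5.4]
grip_width: 0.039
```

Request:
{"fn": "play_rows", "kwargs": {"twist": [[0, 0, 0], [0, 0, 0], [0, 0, 0], [0, 0, 0], [0, 0, 0], [0, 0, 0], [0, 0, 0], [0, 0, 0], [0, 0, 0], [0, 0, 0], [0, 0, 0]], "travel": [[0, 0, 0], [0, 0, 0], [0, 0, 0], [0, 0, 0], [0, 0, 0], [0, 0, 0.2], [0, 0, 0.6], [0, 0, 0.8], [0, 0, 0.8], [0, 0, 0.2], [0, 0, 0]], "grip": [-0.4, -0.4, -0.4, -0.4, -0.4, -0.4, -0.4, -0.4, -0.4, -0.4, -0.4]}}

```text
time_s: 19.1
ee_pos: [0.5991, -0.0975, 0.157]
eef_rot: [-1.567, -0.0, -1.719]
force: [0.3, -0.4, 0.1]
grip_width: 0.0658
```

```bash
python3 - <<'E'
from m import *
p=ctrl.camera("wrist"); save(p,"w9.png")
import st
print(proj(p,(.5977,-.0973,.014)),proj(p,(.5977,-.0973,.046)))
E
```

```text
19.15 [ 0.5984 -0.0973  0.1549] [-1.5703e+00 -1.0000e-04 -1.7187e+00] jaw -8.47513610077523 F [ 0.4 -0.  -1.3] 0.06578163845156215 q [-0.22  0.47  1.42 -0.    1.25 -0.07]
[[251.81881261 182.52976708]] [[251.89685413 190.85084255]]
```

View pics/w9.png

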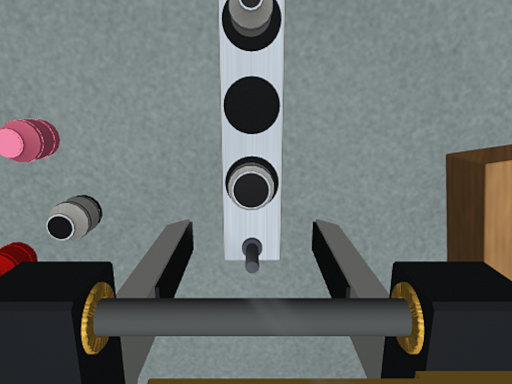

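Request:
{"fn": "play_rows", "kwargs": {"twist": [[0, 0, 0], [0, 0, 0], [0, 0, 0], [0, 0, 0], [0, 0, 0], [0, 0, 0], [0, 0, 0], [0, 0, 0], [0, 0, 0]], "travel": [[-0.3, -0.02, 0], [-0.6, -0.03, 0], [-0.65, -0.03, 0], [-0.65, -0.03, 0], [-0.6, -0.03, 0], [-0.4, -0.01, 0], [-0.17, 0, 0], [0, 0, 0], [0, 0, 0]], "grip": [-0.4, -0.4, -0.4, -0.4, -0.4, -0.4, -0.4, -0.4, -0.4]}}

```text
time_s: 20.05
ee_pos: [0.4305, -0.1048, 0.1545]
eef_rot: [-1.571, 0.0, -1.719]
force: [-0.2, -0.0, 0.5]
grip_width: 0.0656
```

```bash
python3 - <<'E'
from m import *
p=ctrl.camera("wrist"); save(p,"w10.png")
import st
u=proj(p,(.43,-.105,.046))[0]; c,s=darkcent(p,u,40,60); print(u,c,s,ray(p,c,.046))
E
```

```text
20.1 [ 0.4306 -0.1048  0.1545] [-1.5712e+00  1.0000e-04 -1.7186e+00] jaw -8.468007967887488 F [-1.   0.6  0.2] 0.06576475283241638 q [-0.32  0.12  1.88  0.    1.14 -0.17]
[253.55115835 191.84086064] [252.26027397 191.70319635] 438 [ 0.42895119 -0.10472488  0.046     ]
```

View pics/w10.png

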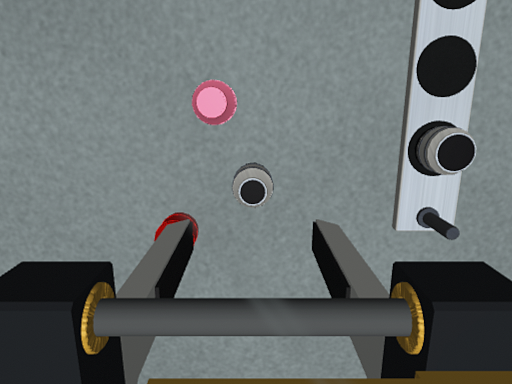

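Request:
{"fn": "play_rows", "kwargs": {"twist": [[0, 0, 0], [0, 0, 0], [0, 0, 0], [0, 0, 0], [0, 0, 0], [0, 0, 0], [0, 0, 0], [0, 0, 0], [0, 0, 0], [0, 0, 0], [0, 0, 0], [0, 0, 0]], "travel": [[-0.02, 0, -0.6], [0, 0, -0.7], [0, 0, -0.7], [0, 0, -0.5], [0, 0, -0.3], [0, 0, 0], [0, 0, 0], [0, 0, 0], [0, 0, 0], [0, 0, 0], [0, 0, 0], [0, 0, 0]], "grip": [-0.4, -0.4, -0.4, -0.4, -0.4, -0.4, 0.5, 0.5, 0.5, 0.5, 0.5, 0.5]}}

```text
time_s: 21.3
ee_pos: [0.4294, -0.105, 0.0154]
eef_rot: [-1.57, -0.0, -1.719]
force: [-0.4, 0.1, 6.8]
grip_width: 0.035
```

Request:
{"fn": "play_rows", "kwargs": {"twist": [[0, 0, 0], [0, 0, 0], [0, 0, 0], [0, 0, 0], [0, 0, 0], [0, 0, 0], [0, 0, 0], [0, 0, 0], [0, 0, 0], [0, 0, 0], [0, 0, 0], [0, 0, 0]], "travel": [[0, 0, 0.4], [0, 0, 0.8], [0, 0, 0.8], [0.35, 0.15, 0], [0.55, 0.24, 0], [0.6, 0.26, 0], [0.6, 0.26, 0], [0.6, 0.26, 0], [0.45, 0.19, 0], [0.27, 0.11, 0], [0.16, 0.07, 0], [0, 0, 0]], "grip": [0.5, 0.5, 0.5, 0.5, 0.5, 0.5, 0.5, 0.5, 0.5, 0.5, 0.5, 0.5]}}

```text
time_s: 22.5
ee_pos: [0.6081, -0.0275, 0.1144]
eef_rot: [-1.572, 0.0, -1.718]
force: [0.1, -0.4, -1.2]
grip_width: 0.0347
```

Request:
{"fn": "play_rows", "kwargs": {"twist": [[0, 0, 0], [0, 0, 0], [0, 0, 0], [0, 0, 0], [0, 0, 0], [0, 0, 0], [0, 0, 0]], "travel": [[0, 0, -0.4], [0, 0, -0.5], [0, 0, -0.4], [0, 0, -0.18], [0, 0, -0.08], [0, 0, 0], [0, 0, 0]], "grip": [0.5, 0.5, 0.5, 0.5, 0.5, 0.5, 0.5]}}

```text
time_s: 23.2
ee_pos: [0.6084, -0.0279, 0.0379]
eef_rot: [-1.569, 0.0, -1.719]
force: [-0.4, 0.6, -1.6]
grip_width: 0.0352
```

```bash
python3 - <<'E'
from m import *
p=ctrl.camera("wrist"); save(p,"w11.png")
import st
print(proj(p,(.608,-.0281,.014)),proj(p,(.608,-.0281,.065)))
E
```

```text
23.25 [ 0.6084 -0.0279  0.0379] [-1.5693  0.     -1.7188] jaw -8.478475125302438 F [-0.4 -0.1 -0.8] 0.03537850866457412 q [-0.11  0.62  1.5  -0.    1.03  0.04]
[[254.07872642 226.39621624]] [[254.78201071 264.74505049]]
```

View pics/w11.png

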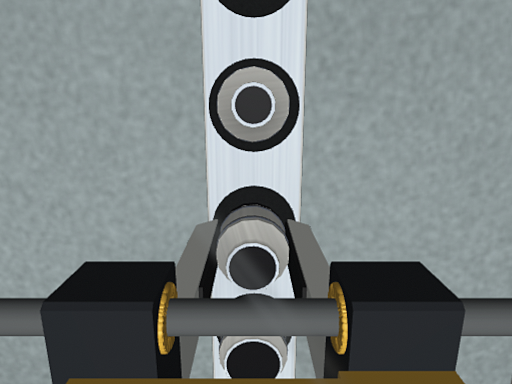

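Request:
{"fn": "play_rows", "kwargs": {"twist": [[0, 0, 0], [0, 0, 0], [0, 0, 0], [0, 0, 0], [0, 0, 0], [0, 0, 0], [0, 0, 0]], "travel": [[0, 0, -0.05], [0, 0, -0.05], [0, 0, -0.03], [0, 0, -0.02], [0, 0, -0.01], [0, 0, 0], [0, 0, 0]], "grip": [0.5, 0.5, 0.5, 0.5, 0.5, 0.5, 0.5]}}

```text
time_s: 23.95
ee_pos: [0.6079, -0.0278, 0.0295]
eef_rot: [-1.571, -0.0, -1.719]
force: [-4.9, 0.9, 7.0]
grip_width: 0.0353
```

Contact; release, lift and then retreat back toward the robot to clear the view.

Request:
{"fn": "play_rows", "kwargs": {"twist": [[0, 0, 0], [0, 0, 0], [0, 0, 0], [0, 0, 0], [0, 0, 0], [0, 0, 0], [0, 0, 0], [0, 0, 0], [0, 0, 0], [0, 0, 0], [0, 0, 0]], "travel": [[0, 0, 0], [0, 0, 0], [0, 0, 0], [0, 0, 0], [0, 0, 0], [0, 0, 0.2], [0, 0, 0.6], [0, 0, 0.8], [0, 0, 0.8], [0, 0, 0.3], [0, 0, 0]], "grip": [-0.4, -0.4, -0.4, -0.4, -0.4, -0.4, -0.4, -0.4, -0.4, -0.4, -0.4]}}

```text
time_s: 25.05
ee_pos: [0.6088, -0.0279, 0.1665]
eef_rot: [-1.566, 0.0, -1.719]
force: [0.4, -0.1, -0.7]
grip_width: 0.066
```

Request:
{"fn": "play_rows", "kwargs": {"twist": [[0, 0, 0], [0, 0, 0], [0, 0, 0], [0, 0, 0], [0, 0, 0], [0, 0, 0], [0, 0, 0], [0, 0, 0], [0, 0, 0]], "travel": [[-0.3, -0.2, 0.2], [-0.6, -0.4, 0.2], [-0.6, -0.4, 0.2], [-0.6, -0.4, 0.2], [-0.6, -0.4, 0], [-0.6, -0.4, 0], [-0.4, -0.2, 0], [0, 0, 0], [0, 0, 0]], "grip": [-0.4, -0.4, -0.4, -0.4, -0.4, -0.4, -0.4, -0.4, -0.4]}}

```text
time_s: 25.95
ee_pos: [0.4228, -0.1478, 0.203]
eef_rot: [-1.572, 0.0, -1.72]
force: [0.3, -0.7, -0.0]
grip_width: 0.0657
```

```bash
python3 - <<'E'
from m import *
import st
T=ctrl.camera("top"); S=ctrl.camera("scene")
for p,n in((T,"t"),(S,"s")):
    for k,X in dict(a=(.5977,-.0973,.046),b=(.608,-.0281,.06),c=(.6183,.0411,.074),d=(.6286,.1103,.088)).items():
        u=proj(p,X)[0]; c,s=darkcent(p,u,5,75)
        print(n,k,u.round(1),c,s)
a=T["img"][130:200,190:380,::-1]; b=S["img"][190:330,160:350,::-1]
a=cv2.resize(a,None,fx=4,fy=4,interpolation=cv2.INTER_CUBIC);cv2.imwrite("pics/t12.png",a)
cv2.imwrite("pics/s12.png",cv2.resize(b,None,fx=4,fy=4,interpolation=cv2.INTER_CUBIC)); save(T,"t12f.png")
E
```

```text
25.95 [ 0.4228 -0.1478  0.203 ] [-1.5720e+00  5.0000e-04 -1.7196e+00] jaw -8.525803106353251 F [ 0.3 -0.7 -0. ] 0.0656984793334748 q [-0.42  0.08  1.81  0.    1.25 -0.27]
t a [326.3 164.8] [326.38461538 164.87179487] 78
t b [298. 160.] [297.41176471 160.33333333] 51
t c [269. 155.] [268.2173913  154.91304348] 23
t d [239.2 149.9] [239. 150.] 5
s a [219.8 279.5] [219.84810127 279.55696203] 79
s b [248.6 256.5] [248.19298246 256.73684211] 57
s c [276.3 234.3] [276.27777778 234.61111111] 18
s d [302.9 213. ] [302.5 213.5] 4
```

View pics/t12.png

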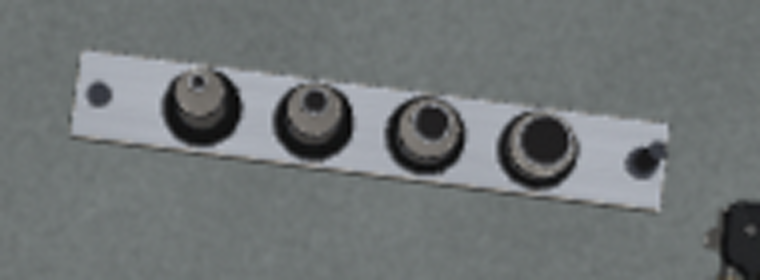

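View pics/s12.png

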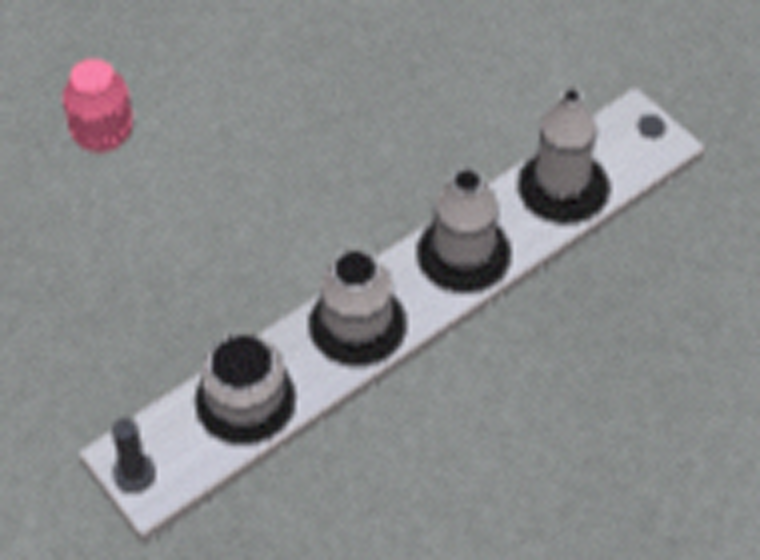

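View pics/t12f.png

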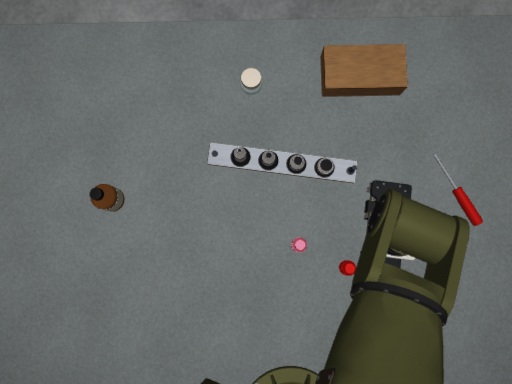

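All four stand upright, centred and in order from the post at (352,169): a, b, c, d. The bottle at (106,197) and the look-alikes have not moved, and the arm is clear. Handing in.

```bash
python3 -c "
from station import ctrl
print(ctrl.hand_in())"
```

```text
the job is handed in; nothing more can be done
None
```

The four objectives stand upright, lens up, one on each pad, with the shortest (a) next to the post, then b, c and d at the far end. I handed the job in at about 26 s of the 96 s allowed, and the hand-in gave no verdict.

- **Position:** in the last top and scene pictures each lens showed within about 1 px (roughly 2 mm) of its calculated place over the pad centre. The cameras disagreed by 2–3 mm on the pad and objective positions. I used in-between values and trimmed them by 1–2 mm from the wrist camera.
- **Forces:** each objective was lowered in small steps until it touched. The contact force was 5–7 N for a, b and c, and 12 N for d, which I pressed slightly harder than the others.
- **Other things:** the amber bottle and the pink and red look-alikes are where they were. The arm was well clear of the rail and touching nothing when I handed in.

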